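Slide the saucepan along the hob to the pan stop

ROBOT

A 6-joint arm with a two-finger parallel gripper is mounted at the origin on the work surface. World frame = base frame: x ahead of the robot, y to its left, z up, the work surface at z = 0. Lengths are in m, angles in degrees, forces in N, time in s.
With the tool pointing down it reaches from about 0.25 to 0.725 m from the base axis. Payload 9.7 kg.
Tool frame: the origin (TCP) lies on the centre line of the jaws, within the pads' length; the fingertips stand bot.nose_length ahead of it and the grasp point (between the pads) lies 11 mm behind it (bot.nose_length is the distance from the TCP to the fingertips, in m); z points along the fingers, y is the line along which they close (so a half turn about z gives the same grasp; the last joint's range is limited). The gripper opens to 85 mm and grips with 20 to 120 N. Pads are 22 mm wide; open, the fingers measure 114 mm over their backs; the gripper's body (76 mm by 85 mm) begins 54 mm behind the grasp point. The pads swing forward as they close: fully open they stand 13 mm farther back than shut.
Start: joints at [63.827, 4.979, 10.078, 95.1, 0, 90], TCP at [0.243, 0.494, 0.205] pointing down, gripper open.
Joint ranges: [-179.16, 179.16], [-48.56, 103.87], [-65.8, 70.77], [-126.05, 130.52], [-82.76, 87.17], [-180, 180]. Speed limits (degrees/s): [127.2, 127.2, 147.25, 180, 180, 180].

INTERFACE

Orientations are given as [roll, pitch, yaw] about the fixed x, y, z axes, in that order (R = Rz(yaw) Ry(pitch) Rx(roll)).
In Python, from workcell import bot gives the robot as it stands. The module is installed in compiled form; this text tells all that it offers.
- The arm moves only by the shell command python3 -m inch 'ROWS' [OPENING] [FORCE]. ROWS is JSON, a list of rows, each a list of 4 numbers: the shift along the world's x, y, z in cm, then the turn about the world's z in degrees. A call has exactly 8 rows; each row is the pose to reach, as a shift and turn from the pose commanded when the call began; what a row does not reach only later rows make up. A row lasts 1/8 s, in which the tool goes at most 62.5 mm and 10.7 degrees, less where a joint would pass 70% of its speed; a pose out of reach is approached as far as the arm can. A call with a gripper value outside its range is refused whole. OPENING is the finger opening in cm, from 0 to 8.54, set as the call begins (- or left out, the last holds). The fingers move at their own pace and stop on an object; FORCE is the grip in N (left out, the last holds). Time passes only in rows, so rows that repeat a pose let the fingers close, or fill a call up. It gives the time, the measured TCP pose, the force, the opening and the grip force at its end, in the units of the state.
- bot.get_obs(): the state, without advancing time (a new reading comes with each control period).
- bot.camera(name): name is "scene" or "side" or "wrist"; returns a dict with "img" (384x512x3 uint8, red, green, blue), "fovy" (degrees; the focal length in pixels is half the picture's height over the tangent of half this angle, whatever the lens; pixels are square), "cx", "cy" (the principal point, pixels), "dist" ([k1, k2, p1, p2, k3] as OpenCV has them; the pictures are not rectified), "R" (3x3) and "t" (3): a world point X has camera coordinates R X + t; the wrist camera has in their place "mount" (4x4, takes a point from camera to tool coordinates, whose origin is the TCP and whose axes are the flange's). Camera axes: x right, y down, z forward; pixel columns grow to the right and rows downward; lengths in m; the calibration is good to about 2 mm. A picture is of the moment at which its call begins: read the wrist's pose just before it. There is no depth.
- bot.job_done(): hands the job in; it is judged then, once.
Trained networks look in a picture, given as the dict that the camera call returned (one of the last four; its "shot" number tells which), for a name from the list of things; names that differ only in an ending like _2 or _b are one class to them, and where a whole thing is asked for, a point or a joint stands for the part that bears it (a point fixed in the world has none). Each returns a list of dicts, best first, with "score" (0 to 1); they miss things now and then, are a little off and sometimes report something else, mostly with a low value. They report only what shows in the picture. A call takes as long as a camera call.
- bot.find_in(thing, picture): "point" ([column, row] in pixels, amid what is visible of it).
- bot.landmark_of(thing, picture): "point" ([column, row] in pixels: a listed point, or the origin of a listed thing).
The state is a dict: "time": time; "q": joint angles; "qd": joint speeds; "joint_efforts": joint torques, N m; "ee_pos": TCP position; "tcp_rot": TCP orientation; "wrist_force": force on the tool from outside, world axes, zero at the start; "torque": the same for the moment, N m; "opening": finger opening in m; "grasp_force": force on a finger pad.
Only numpy, scipy, OpenCV 4.12 (cv2) and the standard library are available. Lean on these libraries where they do the work, as an engineer would, in place of code of your own. Each camera call takes 0.05 s, during which the arm holds its last target. There are 200 camera calls.

TASK

Slide the small saucepan along the hob, without lifting or tipping it, from the middle ring to the end ring that has the pan stop beside it, until the pan comes up against the stop's rubber buffer. Press it lightly there for about a second without banging it or shoving hard, then let go and leave it standing on that ring. Leave everything else where it stands.

Things in the scene. Friction and masses are not known exactly. Their poses are not given: they have to be found in the camera images.
- saucepan: Small plain steel saucepan, empty, open, 0.4 to 0.85 kg: outside diameter 116 (106 at the very bottom), 75 high, wall 4. Origin: centre of its underside; z up; its one handle points along its own -x. It starts on the middle ring (within 10) with the handle towards the robot's right, up to 0.3 rad to either side.
- handle (a point): Point to grip on the saucepan's handle, on its centre line, 110 from the pan's axis and 58 above its underside; axes as the saucepan's. The handle is a level black square bar, 16 wide and 16 tall, from 68 to 138 from the pan's axis.
- hob: Black glass hob let into the steel bench, 340 (x) by 530 (y), its top 8 above the bench, three printed rings in a row. Origin: on the bench under the centre of the middle ring; x towards the robot's left, y along the row of rings towards the robot, z up. Fixed, but its place and yaw differ each time. A see-through wire shelf stands over it.
- shelf_front (a point): Middle of the front wire (10 thick) of the fixed wire shelf, 150 to the right (hob -x) of the ring row and 245 above the bench. The shelf runs level from there to 118 to the left of the row and 220 along y to either side, on posts at its two left corners. It covers the pan and its handle: the hand must come in under this edge from the right, leaning 30 to 45 degrees from vertical.
- zone_near (a point): Centre of the printed ring (124 across) at the end of the row nearest the robot, on the glass, 125 along the hob's +y from the middle ring.
- zone_middle (a point): Centre of the middle printed ring, on the glass.
- zone_far (a point): Centre of the printed ring at the end farthest from the robot, 125 along the hob's -y from the middle ring.
- pan_stop: Steel pan stop fixed on the hob's glass 201 from the middle ring, beyond the near or the far ring (differs each time). Origin: middle of its foot, on the glass; axes as the hob's. Foot 110 (x) by 22 (y) by 12 high, with a post 50 high at its left end. It carries the rubber buffer the pan is to touch; a push of 2 to 8 N is right, over 12 N is a shove.
- stop_mid (a point): Mid-point of the buffer's adjustment, 31 above the glass over the stop's foot. The black buffer, 76 (x) by 36 (y), 14 to 48 above the glass, is clamped up to 12 to either side of this point along y; its setting is not reported and must be felt or seen. Clamp holds to 40 N. The pan touches it with its centre 64 to 88 from here along y, within 12 of the ring's centre.
- canister: Steel jar, 60 across and 85 high, standing on the hob beyond the other end ring, 201 from the middle. Bystander. Origin: centre of its underside.
- mill: Wooden pepper mill, 42 across and 150 high, upright on the hob to the left of the rings. Bystander. Origin: centre of its underside.
- oil: Amber oil bottle, 44 across and 170 high, upright on the hob to the left of the rings. Bystander. Origin: centre of its underside.
- bowl: Steel bowl, 120 across and 50 high, on the bench to the left. Bystander. Origin: centre of its underside.
- spatula: Steel spatula lying on the bench to the right. Bystander. Origin: near its middle.
- dip_pot: White dip pot, 76 across and 50 high, on the bench to the left. Bystander. Origin: centre of its underside.

How it is judged (in metres and radians):
On the way:
1. the saucepan, standing on the ring beside the pan stop, is pressed against the stop with more than 1 N for 0.3 s (((horizontal distance between pan_stop and zone_near below 0.13 m and horizontal distance between saucepan and zone_near below 0.022 m) or (horizontal distance between pan_stop and zone_far below 0.13 m and horizontal distance between saucepan and zone_far below 0.022 m)) and contact force between saucepan and pan_stop above 1 N), for 0.3 s.
At the end, for the whole second after the job is handed in: The saucepan stands flat, at rest and released on the hob, its centre within 22 mm of the centre of the end ring that has the pan stop beside it (((horizontal distance between pan_stop and zone_near below 0.13 m and horizontal distance between saucepan and zone_near below 0.022 m) or (horizontal distance between pan_stop and zone_far below 0.13 m and horizontal distance between saucepan and zone_far below 0.022 m)) and z of saucepan in the frame of hob below 0.011 m and angle between saucepan's own z axis and vertical below 0.05 rad and linear speed of saucepan below 0.01 m/s); the robot touches nothing.
It fails at once if the saucepan is lifted more than 6 mm off the hob (z of saucepan in the frame of hob above 0.014 m).
It fails at once if the saucepan is tipped more than about 10 degrees (angle between saucepan's own z axis and vertical above 0.18 rad).
It fails at once if the saucepan is banged or shoved against the pan stop with more than 12 N (contact force between saucepan and pan_stop above 12 N).
It fails at once if the robot itself pushes on the pan stop with more than 8 N (contact force between any of the arm, the fingers and pan_stop above 8 N).
It fails at once if another object (canister, mill, oil bottle, bowl, spatula, dip pot) is moved more than 30 mm (distance of any of canister, mill, oil, bowl, spatula, dip_pot from where it was at the start of the episode above 0.03 m).
It also fails if it takes over 51 s, if anything falls off the work surface, if the arm or the gripper's body presses on something with over 40 N, if the wrist force passes 120 N, or if a joint passes its speed limit or range.

## Working session

There is one attempt and no reset: what is moved stays moved. The work goes in short steps, Python scripts to look and compute and a shell command to move; the robot and the scene stay as the last step left them, time stands still between calls to the robot, and variables do not carry over. Pictures are saved under pics/ and viewed, at most 10 in all, crops included, and the job is handed in when it is done.

```bash
mkdir -p pics; ls
cat > h.py <<'E'
import numpy as np, cv2
from workcell import bot
from scipy.optimize import least_squares
def K(c):
    f=c["img"].shape[0]/2/np.tan(np.radians(c["fovy"])/2)
    return np.array([[f,0,c["cx"]],[0,f,c["cy"]],[0,0,1.]])
def proj(c,X):
    return cv2.projectPoints(np.atleast_2d(np.asarray(X,float)),cv2.Rodrigues(np.array(c["R"]))[0],np.array(c["t"],float),K(c),np.array(c["dist"],float))[0][:,0]
def ray(c,p):
    u=cv2.undistortPoints(np.array([[p]],float),K(c),np.array(c["dist"],float))[0,0]
    R=np.array(c["R"]);t=np.array(c["t"]);return -R.T@t, R.T@np.array([u[0],u[1],1])
def atz(c,p,z):
    o,d=ray(c,p);return o+d*(z-o[2])/d[2]
def save(n,img): cv2.imwrite("pics/"+n,cv2.cvtColor(img,cv2.COLOR_RGB2BGR))
E
python3 - <<'E'
from h import *
o=bot.get_obs(); print({k:np.round(v,3).tolist() for k,v in o.items()}, bot.nose_length)
C={n:bot.camera(n) for n in("scene","side")}
Z=dict(saucepan=.008,handle=.066,hob=0,shelf_front=.245,zone_near=.008,zone_middle=.008,zone_far=.008,pan_stop=.008,stop_mid=.039,canister=.008,mill=.008,oil=.008)
for n,c in C.items():
    save(n+"0.png",c["img"])
    print(n,"cam",np.round(ray(c,[256,192])[0],2))
    for k,z in Z.items():
        r=bot.landmark_of(k,c)[:2]
        print(k,[(np.round(a["point"]).tolist(),round(a["score"],2),np.round(atz(c,a["point"],z)[:2],3).tolist()) for a in r])
save("both0.png",np.hstack([cv2.resize(c["img"],(400,300)) for c in C.values()]))
E
```

```text
pics
{'time': 0.0, 'q': [63.827, 5.013, 10.034, 95.099, 0.0, 90.002], 'qd': [0.019, 0.115, 0.079, -0.068, 0.029, 0.045], 'joint_efforts': [0.0, -52.038, 46.481, 0.016, 0.0, -0.0], 'ee_pos': [0.242, 0.493, 0.205], 'tcp_rot': [-179.922, -0.0, 153.825], 'wrist_force': [-0.637, 0.401, -0.205], 'torque': [0.018, 0.001, 0.034], 'grasp_force': 0.0, 'opening': 0.085} 0.008
scene cam [1.17 0.37 1.23]
saucepan [([276.0, 231.0], 0.6, [0.567, 0.094])]
handle [([253.0, 200.0], 0.77, [0.526, -0.024]), ([249.0, 272.0], 0.25, [0.77, 0.106])]
hob [([238.0, 172.0], 0.75, [0.403, -0.169]), ([275.0, 225.0], 0.66, [0.542, 0.079])]
shelf_front [([236.0, 173.0], 0.91, [0.563, -0.065])]
zone_near [([291.0, 202.0], 0.85, [0.43, 0.085])]
zone_middle [([274.0, 224.0], 0.83, [0.545, 0.072])]
zone_far [([261.0, 255.0], 0.63, [0.675, 0.095])]
pan_stop [([250.0, 272.0], 0.87, [0.748, 0.094])]
stop_mid [([253.0, 270.0], 0.97, [0.749, 0.106])]
canister [([292.0, 265.0], 0.31, [0.652, 0.204])]
mill [([311.0, 232.0], 0.8, [0.504, 0.203])]
oil [([291.0, 262.0], 0.87, [0.646, 0.196])]
side cam [ 0.34 -1.27  1.03]
saucepan [([247.0, 206.0], 0.96, [0.554, 0.104])]
handle [([249.0, 216.0], 0.6, [0.537, -0.034])]
hob [([246.0, 211.0], 0.88, [0.547, 0.087]), ([249.0, 216.0], 0.48, [0.551, 0.052])]
shelf_front [([255.0, 177.0], 0.69, [0.558, -0.061])]
zone_near [([215.0, 214.0], 0.57, [0.427, 0.079])]
zone_middle [([296.0, 202.0], 0.64, [0.746, 0.089]), ([246.0, 209.0], 0.63, [0.547, 0.086])]
zone_far [([282.0, 205.0], 0.96, [0.686, 0.087])]
pan_stop [([297.0, 204.0], 0.7, [0.745, 0.076])]
stop_mid [([298.0, 198.0], 0.61, [0.746, 0.079]), ([248.0, 211.0], 0.6, [0.546, 0.032])]
canister [([196.0, 217.0], 0.72, [0.355, 0.077]), ([190.0, 168.0], 0.41, [0.356, 0.442])]
mill [([231.0, 199.0], 0.49, [0.499, 0.164]), ([248.0, 218.0], 0.29, [0.545, 0.034])]
oil [([263.0, 190.0], 0.69, [0.638, 0.204])]
```

View pics/both0.png

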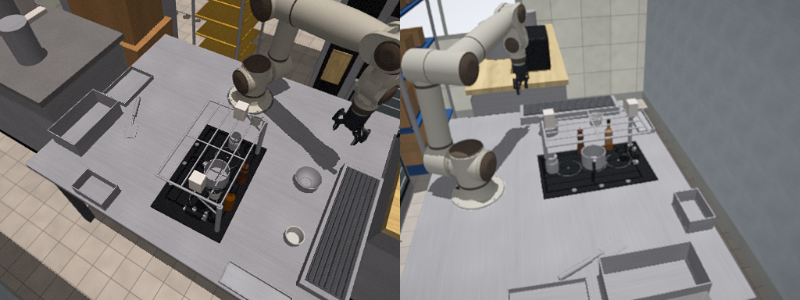

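Run:
```python
import cv2,numpy as np
a=cv2.imread("pics/scene0.png")[150:310,190:360];b=cv2.imread("pics/side0.png")[140:260,170:330]
cv2.imwrite("pics/crop0.png",np.hstack([cv2.resize(a,(400,376),interpolation=3),cv2.resize(b,(400,376),interpolation=3)]))
```

```text
(no output)
```

View pics/crop0.png

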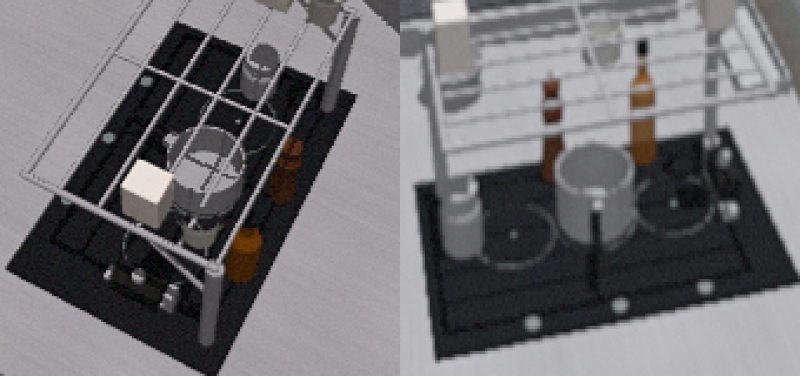

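The stop stands at the far ring end and the canister at the near end, with the handle pointing right. The crop puts the stop at about (140,275) on the left and (720,185) on the right, and the pan at about (205,165). I'll make the first move up and toward the right side, and check how the interface handles orientation.

```bash
python3 -m inch '[[0,-2,6,-8],[0,-6,12,-16],[0,-12,18,-24],[0,-18,22,-32],[0,-24,24,-40],[2,-30,24,-48],[4,-36,24,-56],[6,-42,24,-64]]' 8.5 30; python3 -c "
from h import *
o=bot.get_obs(); print({k:np.round(v,3).tolist() for k,v in o.items()})"
```

```text
time: 2.3
ee_pos: [0.2907, 0.1093, 0.445]
tcp_rot: [179.9, -0.0, 89.7]
wrist_force: [1.0, 0.8, -0.6]
opening: 0.0853
grasp_force: 0.0
{'time': 2.3, 'q': [20.608, -12.647, 22.789, 125.338, -0.001, 110.921], 'qd': [-89.727, -6.606, -4.777, 2.86, -0.229, -25.672], 'joint_efforts': [13.614, -27.004, 38.724, 1.117, 0.094, 0.873], 'ee_pos': [0.291, 0.109, 0.445], 'tcp_rot': [179.908, -0.034, 89.688], 'wrist_force': [1.027, 0.813, -0.635], 'torque': [0.023, -0.107, 0.004], 'grasp_force': 0.0, 'opening': 0.085}
```

```bash
python3 -m inch '[[0,-6,0,0],[0,-12,0,0],[1,-18,0,0],[3,-24,0,0],[6,-30,0,0],[9,-36,0,0],[14,-36,0,0],[18,-36,0,0]]' ; python3 -m inch '[[4,-4,0,0],[8,-8,0,0],[12,-12,0,0],[16,-16,0,0],[20,-20,0,0],[20,-20,0,0],[20,-20,0,0],[20,-20,0,0]]'; python3 -c "
from h import *
o=bot.get_obs(); print({k:np.round(o[k],3).tolist() for k in ('q','qd','ee_pos','tcp_rot')})"
```

```text
time: 3.3
ee_pos: [0.4724, -0.2506, 0.4432]
tcp_rot: [-179.9, -0.0, 89.7]
wrist_force: [-0.5, -0.8, -0.1]
opening: 0.085
grasp_force: 0.0
time: 4.3
ee_pos: [0.4934, -0.3267, 0.4123]
tcp_rot: [-178.4, -1.1, 89.9]
wrist_force: [0.2, 0.1, 0.1]
opening: 0.0849
grasp_force: 0.0
{'q': [-33.509, 32.17, 70.723, 130.461, 0.002, 56.605], 'qd': [-1.158, 0.418, -0.039, -0.064, 0.035, -1.215], 'ee_pos': [0.493, -0.327, 0.412], 'tcp_rot': [-178.408, -1.052, 89.872]}
```

```bash
python3 -m inch '[[-1,1,0,0],[-2,2,0,0],[-3,3,0,0],[-4,4,0,0],[-5,5,0,0],[-6,6,0,0],[-6,6,0,0],[-6,6,0,0]]'; python3 -c "
from h import *
o=bot.get_obs(); print({k:np.round(o[k],3).tolist() for k in ('q','qd','ee_pos','tcp_rot')})"
```

```text
time: 5.3
ee_pos: [0.4338, -0.2669, 0.4119]
tcp_rot: [-178.4, -1.1, 89.9]
wrist_force: [0.6, -0.1, -0.4]
opening: 0.0853
grasp_force: 0.0
{'q': [-31.64, 13.604, 44.646, 122.979, 0.061, 58.471], 'qd': [-0.158, 0.732, 0.134, -0.086, 0.029, 0.035], 'ee_pos': [0.434, -0.267, 0.412], 'tcp_rot': [-178.38, -1.065, 89.873]}
```

The tilt gained at the reach limit is kept, so I can build up a lean there. First I'll turn the tool so that q6≈0, which keeps the jaw line horizontal as it leans. Then I'll push up against the q4 limit.

```bash
python3 -m inch '[[0,0,2,10],[0,0,4,20],[0,0,6,30],[0,0,8,40],[0,0,10,50],[0,0,12,58],[0,0,14,58],[0,0,15,58]]' | head -3;  python3 -m inch '[[0,0,6,0],[0,0,12,0],[0,0,18,0],[0,0,24,0],[0,0,30,0],[0,0,36,0],[0,0,42,0],[0,0,48,0]]' | head -3; python3 -c "
from h import *
o=bot.get_obs(); print({k:np.round(o[k],3).tolist() for k in ('q','qd','ee_pos','tcp_rot')})"
```

```text
time: 6.3
ee_pos: [0.4181, -0.2591, 0.4891]
tcp_rot: [-178.4, 2.6, 147.8]
time: 7.3
ee_pos: [0.3821, -0.2432, 0.5235]
tcp_rot: [-178.4, 6.2, 148.1]
{'q': [-31.358, 10.125, 56.804, 130.46, -1.629, 0.571], 'qd': [-0.567, -3.598, -3.465, 0.116, -0.016, -0.665], 'ee_pos': [0.382, -0.243, 0.523], 'tcp_rot': [-178.433, 6.234, 148.068]}
```

```bash
python3 -m inch '[[0,0,90,0],[0,0,90,0],[0,0,90,0],[0,0,90,0],[0,0,90,0],[0,0,90,0],[0,0,90,0],[0,0,90,0]]' | head -3; python3 -c "
from h import *
o=bot.get_obs(); print({k:np.round(o[k],3).tolist() for k in ('q','ee_pos','tcp_rot')})"
```

```text
time: 8.3
ee_pos: [0.3537, -0.2348, 0.5526]
tcp_rot: [-178.4, 9.9, 148.2]
{'q': [-32.466, 5.879, 56.297, 130.462, -1.523, -0.631], 'ee_pos': [0.354, -0.235, 0.553], 'tcp_rot': [-178.366, 9.938, 148.174]}
```

```bash
for i in 1; do python3 -m inch '[[10,-6,88,0],[10,-6,88,0],[10,-6,88,0],[10,-6,88,0],[10,-6,88,0],[10,-6,88,0],[10,-6,88,0],[10,-6,88,0]]' | head -3; done;  python3 -m inch '[[10,-6,88,0],[10,-6,88,0],[10,-6,88,0],[10,-6,88,0],[10,-6,88,0],[10,-6,88,0],[10,-6,88,0],[10,-6,88,0]]' | head -3;  python3 -m inch '[[10,-6,88,0],[10,-6,88,0],[10,-6,88,0],[10,-6,88,0],[10,-6,88,0],[10,-6,88,0],[10,-6,88,0],[10,-6,88,0]]' | head -3; python3 -c "
from h import *
o=bot.get_obs(); print({k:np.round(o[k],3).tolist() for k in ('q','ee_pos','tcp_rot')})"
```

```text
time: 9.3
ee_pos: [0.3662, -0.2489, 0.575]
tcp_rot: [-178.2, 13.6, 148.3]
time: 10.3
ee_pos: [0.3704, -0.2558, 0.5976]
tcp_rot: [-178.1, 17.2, 148.4]
time: 11.3
ee_pos: [0.3685, -0.2571, 0.6204]
tcp_rot: [-177.9, 20.6, 148.5]
{'q': [-34.044, 9.563, 70.707, 130.461, -1.234, -2.414], 'ee_pos': [0.369, -0.257, 0.62], 'tcp_rot': [-177.857, 20.613, 148.535]}
```

```bash
python3 -m inch '[[-20,12,86,0],[-20,12,86,0],[-20,12,86,0],[-20,12,86,0],[-20,12,86,0],[-20,12,86,0],[-20,12,86,0],[-20,12,86,0]]' | head -3;  python3 -m inch '[[-15,10,86,0],[-15,10,86,0],[-15,10,86,0],[-15,10,86,0],[-15,10,86,0],[-15,10,86,0],[-15,10,86,0],[-15,10,86,0]]' | head -3;  python3 -m inch '[[0,0,88,0],[0,0,88,0],[0,0,88,0],[0,0,88,0],[0,0,88,0],[0,0,88,0],[0,0,88,0],[0,0,88,0]]' | head -3;  python3 -m inch '[[5,-3,88,0],[5,-3,88,0],[5,-3,88,0],[5,-3,88,0],[5,-3,88,0],[5,-3,88,0],[5,-3,88,0],[5,-3,88,0]]' | head -3
python3 - <<'E'
from h import *
from scipy.spatial.transform import Rotation as R
o=bot.get_obs(); print({k:np.round(o[k],3).tolist() for k in ('q','ee_pos','tcp_rot')})
M=R.from_euler('xyz',o['tcp_rot'],degrees=True).as_matrix(); print(M.round(3)); print('lean',np.degrees(np.arccos(-M[2,2])),'az',np.degrees(np.arctan2(M[1,2],M[0,2])))
E
```

```text
time: 12.3
ee_pos: [0.3279, -0.2451, 0.6561]
tcp_rot: [-177.4, 25.3, 148.7]
time: 13.3
ee_pos: [0.2951, -0.2267, 0.6847]
tcp_rot: [-176.9, 29.5, 149.0]
time: 14.3
ee_pos: [0.2739, -0.2099, 0.7028]
tcp_rot: [-176.5, 32.4, 149.2]
time: 15.3
ee_pos: [0.2577, -0.1948, 0.7162]
tcp_rot: [-176.2, 34.7, 149.4]
{'q': [-36.729, -4.596, 70.707, 130.462, -0.362, -5.001], 'ee_pos': [0.258, -0.195, 0.716], 'tcp_rot': [-176.168, 34.658, 149.354]}
[[-0.708  0.541  0.454]
 [ 0.419  0.839 -0.347]
 [-0.569 -0.055 -0.821]]
lean 34.84276496302345 az -37.3636418257906
```

```bash
cat > m.py <<'E'
from h import *
def tri(obs):  # obs: list of (cam,pt)
    f=lambda X: np.concatenate([proj(c,X)[0]-p for c,p in obs])
    r=least_squares(f,[.55,.05,.05],loss='soft_l1'); return r.x
E
python3 - <<'E'
from m import *
C=[bot.camera(n) for n in("scene","side")]
Z=dict(saucepan=.008,handle=.066,shelf_front=.245,zone_near=.008,zone_middle=.008,zone_far=.008,pan_stop=.008,stop_mid=.039,canister=.008,hob=0)
for k,z in Z.items():
    print(k,[[(np.round(a["point"],1).tolist(),round(a["score"],2),np.round(atz(c,a["point"],z)[:2],3).tolist()) for a in bot.landmark_of(k,c)[:2]] for c in C])
save("sc1.png",C[0]["img"]);save("si1.png",C[1]["img"])
a=C[0]["img"][150:310,190:360];b=C[1]["img"][140:260,170:330]
save("crop1.png",np.hstack([cv2.resize(a,(400,376),interpolation=3),cv2.resize(b,(400,300),interpolation=3)[:,:].copy() if 0 else cv2.resize(b,(400,376),interpolation=3)]))
E
```

```text
saucepan [[([275.0, 229.5], 0.66, [0.562, 0.088]), ([296.7, 187.0], 0.5, [0.355, 0.07])], [([247.7, 207.8], 0.66, [0.554, 0.095])]]
handle [[([251.3, 202.8], 0.94, [0.539, -0.025])], [([250.6, 215.9], 0.62, [0.543, -0.032])]]
shelf_front [[([235.1, 172.7], 0.76, [0.565, -0.067])], [([250.9, 180.1], 0.75, [0.54, -0.076])]]
zone_near [[([290.8, 200.7], 0.98, [0.423, 0.079]), ([309.4, 233.0], 0.45, [0.512, 0.201])], [([218.0, 213.2], 0.93, [0.438, 0.085])]]
zone_middle [[([274.8, 226.7], 0.86, [0.552, 0.082])], [([249.3, 209.2], 0.87, [0.559, 0.085])]]
zone_far [[([259.5, 254.2], 0.71, [0.675, 0.089]), ([253.9, 201.8], 0.69, [0.499, -0.038])], [([277.1, 203.6], 0.85, [0.671, 0.098])]]
pan_stop [[([250.9, 273.1], 0.86, [0.749, 0.099])], [([300.1, 202.4], 0.72, [0.76, 0.087]), ([267.2, 186.8], 0.24, [0.658, 0.221])]]
stop_mid [[([247.9, 272.5], 0.72, [0.763, 0.097])], [([299.2, 197.1], 0.84, [0.753, 0.08]), ([279.6, 203.8], 0.23, [0.669, 0.053])]]
canister [[([295.4, 188.6], 0.73, [0.365, 0.069])], [([192.6, 215.2], 0.6, [0.342, 0.092])]]
hob [[([274.8, 224.7], 0.68, [0.541, 0.076])], [([247.5, 211.6], 0.69, [0.551, 0.082])]]
```

```bash
python3 -m inch '[[3,-1,-3,10],[6,-3,-6,20],[9,-5,-10,30],[12,-6,-14,40],[15,-8,-18,50],[18,-9,-22,60],[21,-10,-25,70],[24,-10,-27,80]]' | head -3
python3 - <<'E'
from h import *
from scipy.spatial.transform import Rotation as R
o=bot.get_obs(); print({k:np.round(o[k],3).tolist() for k in ('q','ee_pos','tcp_rot')})
M=R.from_euler('xyz',o['tcp_rot'],degrees=True).as_matrix(); print(M.round(3)); print('lean',np.degrees(np.arccos(-M[2,2])),'az',np.degrees(np.arctan2(M[1,2],M[0,2])))
E
```

```text
time: 17.4
ee_pos: [0.4982, -0.2954, 0.4442]
tcp_rot: [-176.3, 34.7, -130.5]
{'q': [-48.525, 16.808, 45.57, 119.854, 34.859, -97.25], 'ee_pos': [0.498, -0.295, 0.444], 'tcp_rot': [-176.288, 34.7, -130.458]}
[[-0.533 -0.735  0.418]
 [-0.626  0.676  0.39 ]
 [-0.569 -0.053 -0.82 ]]
lean 34.87345411368536 az 43.040676587212715
```

```bash
python3 -m inch '[[0,1,-3,9],[0,2,-6,18],[1,4,-9,28],[1,6,-12,38],[2,8,-15,38],[2,10,-18,38],[2,12,-20,38],[2,13,-21,38]]' | head -3
cat > w.py <<'E'
from m import *
from scipy.spatial.transform import Rotation as Ro
def pose():
    o=bot.get_obs(); return np.array(o['ee_pos']),Ro.from_euler('xyz',o['tcp_rot'],degrees=True).as_matrix()
def wrist():
    p,M=pose(); c=dict(bot.camera("wrist")); m=np.array(c["mount"]); T=np.eye(4);T[:3,:3]=M;T[:3,3]=p
    W=T@m; c["R"]=W[:3,:3].T; c["t"]=-W[:3,:3].T@W[:3,3]; c["T"]=T; return c
E
python3 - <<'E'
from w import *
o=bot.get_obs(); print({k:np.round(o[k],3).tolist() for k in ('q','ee_pos','tcp_rot')})
c=wrist(); M=c["T"][:3,:3]; print('lean',np.degrees(np.arccos(-M[2,2])),'az',np.degrees(np.arctan2(M[1,2],M[0,2])),M[:,1].round(3))
print(np.round(c["mount"],3).tolist())
pic={k:v for k,v in c.items()}
for k,z in dict(saucepan=.008,handle=.066,zone_middle=.008,zone_far=.008,zone_near=.008,pan_stop=.008,stop_mid=.039).items():
    print(k,[(np.round(a["point"],1).tolist(),round(a["score"],2),np.round(atz(c,a["point"],z)[:2],3).tolist()) for a in bot.landmark_of(k,pic)[:2]])
save("w1.png",c["img"])
E
```

```text
time: 18.4
ee_pos: [0.5172, -0.1635, 0.2348]
tcp_rot: [-176.3, 34.7, -92.7]
{'q': [-34.745, 16.691, 19.937, 110.008, 31.073, -125.606], 'ee_pos': [0.517, -0.164, 0.235], 'tcp_rot': [-176.286, 34.73, -92.668]}
lean 34.903629894027986 az 80.83076562110551 [-0.995  0.083 -0.053]
[[0.0, -0.956, -0.294, 0.076], [1.0, 0.0, -0.0, -0.001], [0.0, -0.294, 0.956, -0.169], [0.0, 0.0, 0.0, 1.0]]
saucepan [([249.7, 185.7], 0.91, [0.555, 0.076]), ([141.4, 191.7], 0.28, [0.752, 0.09])]
handle [([251.5, 175.5], 0.96, [0.54, -0.017])]
zone_middle [([183.3, 191.0], 0.66, [0.674, 0.089]), ([277.8, 221.3], 0.49, [0.509, 0.189])]
zone_far [([182.5, 192.0], 0.7, [0.676, 0.092])]
zone_near [([323.9, 187.8], 0.96, [0.43, 0.084])]
pan_stop [([141.7, 191.8], 0.94, [0.752, 0.09])]
stop_mid [([136.5, 209.1], 0.63, [0.756, 0.1])]
```

View pics/w1.png

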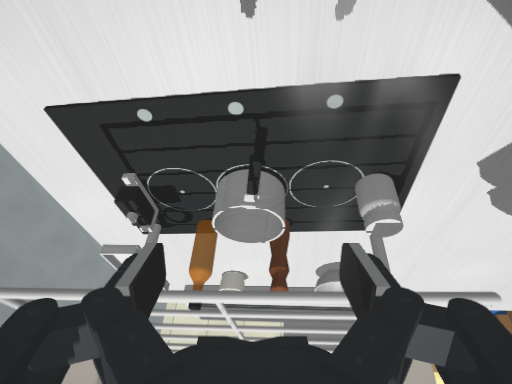

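The wrist view shows the rings (far dot at (182,192), near dot at (325,187)), the stop at about (140,200) and the pan rim at about (249,222). The handle runs from (262,128) to (252,190). I'll check a model overlay to refine the pan's pose.

```bash
cat >> w.py <<'E'
def overlay(c,x,y,yaw,name,box,sc):
    im=cv2.cvtColor(c["img"],cv2.COLOR_RGB2BGR); im=cv2.resize(im[box[1]:box[3],box[0]:box[2]],None,fx=sc,fy=sc,interpolation=3)
    q=lambda X:((proj(c,X)-[box[0],box[1]]+.5)*sc).round().astype(np.int32)
    a=np.linspace(0,2*np.pi,60); P=lambda r,z:np.c_[x+r*np.cos(a),y+r*np.sin(a),0*a+z]
    cv2.polylines(im,[q(P(.058,.083))],True,(0,0,255),1); cv2.polylines(im,[q(P(.053,.008))],True,(0,255,0),1)
    h=np.array([-np.cos(yaw),-np.sin(yaw),0]); s=np.array([-h[1],h[0],0])
    for z in(.058,.074):
        cv2.polylines(im,[q([np.array([x,y,z])+h*r+s*w for r,w in((.068,-.008),(.138,-.008),(.138,.008),(.068,.008))])],True,(255,255,0),1)
    cv2.imwrite("pics/"+name,im)
E
python3 - <<'E'
from w import *
c=wrist()
np.save("w1.npy",c["img"])
for p,z in(((262,129),.066),((254,185),.066),((213,222),.083),((286,222),.083),((249.5,243),.083)):
    print(p,atz(c,p,z).round(4))
H=[bot.landmark_of("handle",c)[0]["point"]]; print(H,atz(c,H[0],.066))
overlay(c,.556,.094,np.radians(81),"ov1.png",(190,100,320,260),4)
E
```

```text
(262, 129) [ 0.5229 -0.0971  0.066 ]
(254, 185) [0.54   0.0031 0.066 ]
(213, 222) [0.6092 0.0729 0.083 ]
(286, 222) [0.4956 0.0724 0.083 ]
(249.5, 243) [0.5579 0.1401 0.083 ]
[[254.2, 175.4]] [ 0.53812846 -0.01727364  0.066     ]
```

View pics/ov1.png

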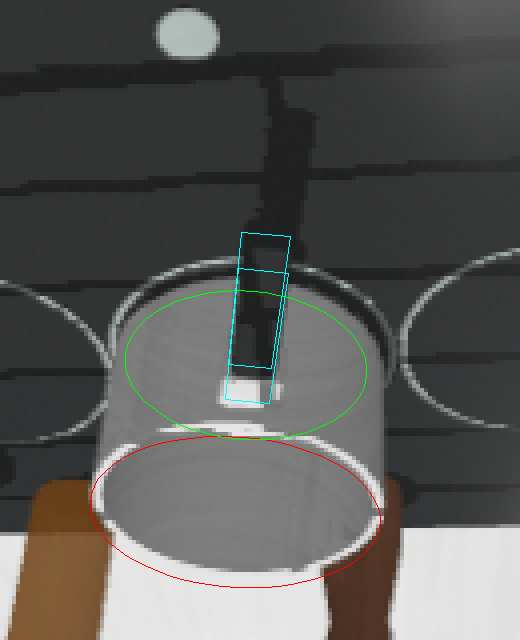

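```bash
python3 -m inch '[[0.2,2,-1,0],[0.4,4,-2.6,0],[0.7,5.5,-4.6,0],[0.9,7,-6.7,0],[1.2,8.7,-9,0],[1.5,10.5,-11.4,0],[1.8,12.2,-13.7,0],[1.8,12.2,-13.7,0]]' 5
python3 - <<'E'
from w import *
c=wrist()
print(c["T"][:3,3].round(4),[ (a["point"],a["score"],atz(c,a["point"],.066).round(4)) for a in bot.landmark_of("handle",c)[:2]])
overlay(c,.5545,.089,np.radians(81),"ov2.png",(100,80,400,384),2)
E
```

```text
time: 19.9
ee_pos: [0.5347, -0.0418, 0.0981]
tcp_rot: [-176.3, 34.7, -92.7]
wrist_force: [0.0, 0.4, 0.9]
opening: 0.05
grasp_force: 0.0
[ 0.5347 -0.0418  0.0981] [([254.2, 201.5], 0.57, array([ 0.5374, -0.0243,  0.066 ]))]
```

View pics/ov2.png

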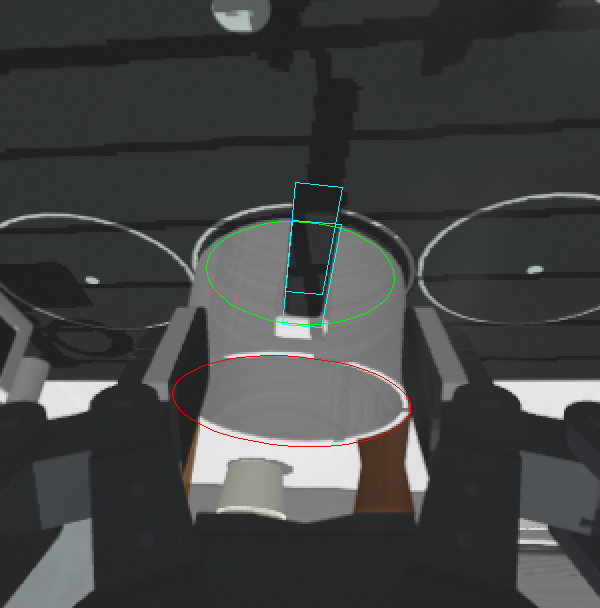

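The model matches and the handle sits centred between the jaws at about (305,260). I'll go in and grip.

```bash
python3 -m inch '[[0.1,0.7,-1,0],[0.2,1.4,-2,0],[0.3,2.1,-3,0],[0.4,2.8,-4,0],[0.4,2.8,-4,0],[0.4,2.8,-4,0],[0.4,2.8,-4,0],[0.4,2.8,-4,0]]'; python3 -m inch '[[0,0,0,0],[0,0,0,0],[0,0,0,0],[0,0,0,0],[0,0,0,0],[0,0,0,0],[0,0,0,0],[0,0,0,0]]' 0 25
python3 - <<'E'
from w import *
print({k:np.round(v,3).tolist() for k,v in bot.get_obs().items() if k in('torque','q')})
c=wrist(); save("w3.png",c["img"])
E
```

```text
time: 21.0
ee_pos: [0.5398, -0.0149, 0.0596]
tcp_rot: [-176.1, 34.7, -92.6]
wrist_force: [-0.5, -0.5, 0.4]
opening: 0.0499
grasp_force: 0.0
time: 22.0
ee_pos: [0.5396, -0.0147, 0.0593]
tcp_rot: [-176.2, 34.7, -92.6]
wrist_force: [-0.2, -1.4, 0.0]
opening: 0.0002
grasp_force: 0.0
{'q': [-20.401, 7.887, -9.294, 80.418, 34.124, -108.894], 'torque': [-0.54, 0.082, 0.042]}
```

View pics/w3.png

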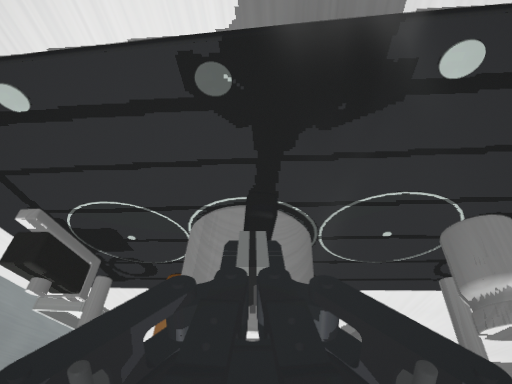

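Run:
```python
from w import *
c=wrist(); T=c["T"]
print("tcp",proj(c,T[:3,3]),"tip",proj(c,T[:3,3]+.008*T[:3,2]),"grasp",proj(c,T[:3,3]-.011*T[:3,2]))
x,y=.5545,.089;h=np.array([-np.cos(np.radians(81)),-np.sin(np.radians(81)),0])
for r in(.068,.099,.11,.12,.138):
  for z in(.058,.066,.074): print(r,z,proj(c,np.array([x,y,z])+h*r).round(0))
print([ (a["point"],a["score"],atz(c,a["point"],.066).round(4)) for a in bot.landmark_of("handle",c)[:2]])
print("rim",proj(c,[[x+.058,y,.083],[x-.058,y,.083],[x,y-.058,.083]]).round(0), "ringdots",proj(c,[[.675,.09,.008],[.43,.084,.008]]).round(0))
im=cv2.cvtColor(c["img"],cv2.COLOR_RGB2BGR)[150:300,160:360]
cv2.imwrite("pics/w3c.png",cv2.resize(im,None,fx=4,fy=4,interpolation=3))
```

```text
tcp [[253.70421285 227.39068399]] tip [[253.6455556  222.15875662]] grasp [[253.79328281 235.33742683]]
0.068 0.058 [[252. 253.]]
0.068 0.066 [[251. 263.]]
0.068 0.074 [[251. 274.]]
0.099 0.058 [[255. 231.]]
0.099 0.066 [[255. 242.]]
0.099 0.074 [[254. 254.]]
0.11 0.058 [[257. 221.]]
0.11 0.066 [[256. 233.]]
0.11 0.074 [[256. 245.]]
0.12 0.058 [[258. 212.]]
0.12 0.066 [[258. 224.]]
0.12 0.074 [[257. 237.]]
0.138 0.058 [[262. 193.]]
0.138 0.066 [[261. 205.]]
0.138 0.074 [[260. 219.]]
[([63.1, 239.1], 0.6, array([ 0.6645, -0.0098,  0.066 ])), ([256.8, 231.2], 0.55, array([ 0.5369, -0.0215,  0.066 ]))]
rim [[177. 314.]
 [315. 319.]
 [235. 292.]] ringdots [[134. 237.]
 [382. 235.]]
```

View pics/w3c.png

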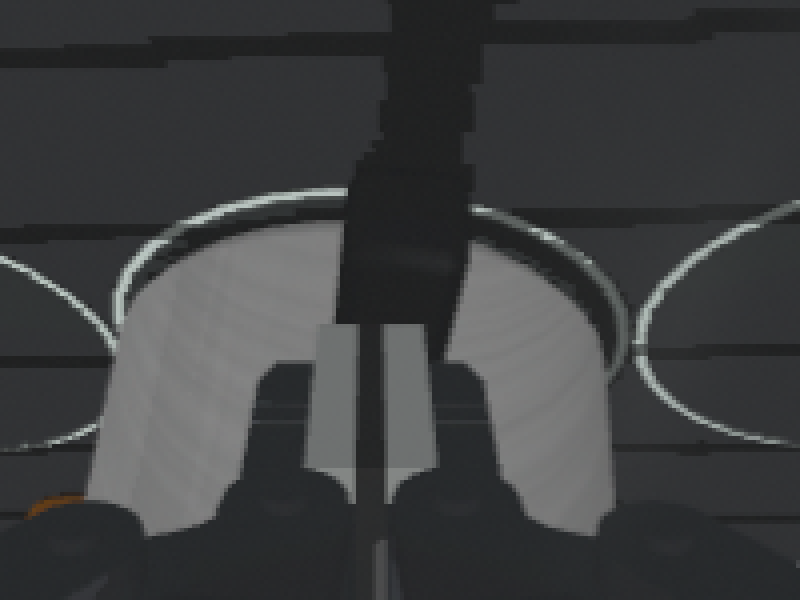

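The jaws shut just above the bar. In the wrist image the fingertips end at row ~231, while the nominal TCP would put that edge near row 208. So the real tips stand roughly 25 mm farther back than nominal. I'll open, advance about 27 mm along the tool axis (still clear of the glass) and grip again.

```bash
python3 -m inch '[[0,0,0,0],[0,0,0,0],[0,0,0,0],[0,0.4,-0.5,0],[0,0.8,-1.1,0],[0,1.2,-1.7,0],[0,1.5,-2.2,0],[0,1.5,-2.2,0]]' 5; python3 -m inch '[[0,0,0,0],[0,0,0,0],[0,0,0,0],[0,0,0,0],[0,0,0,0],[0,0,0,0],[0,0,0,0],[0,0,0,0]]' 0 25
```

```text
time: 23.15
ee_pos: [0.5392, 0.0007, 0.0368]
tcp_rot: [-176.2, 34.7, -92.7]
wrist_force: [0.0, 0.1, -0.0]
opening: 0.0502
grasp_force: 0.0
time: 24.15
ee_pos: [0.5399, 0.0001, 0.0376]
tcp_rot: [-176.1, 34.7, -92.6]
wrist_force: [4.0, -2.4, 3.1]
opening: 0.0165
grasp_force: 24.1
```

The bar is held at 16.5 mm opening. Now I'll slide it along the hob's row toward the far ring, stopping well short of first contact.

```bash
python3 -m inch '[[0,0,0,0],[0.8,0,0,0],[2.2,0.05,0,0],[3.8,0.1,0,0],[5.4,0.1,0,0],[7,0.15,0,0],[8.3,0.2,0,0],[9,0.2,0,0]]' 0 60
python3 - <<'E'
from w import *
o=bot.get_obs();print(np.round(o['torque'],2),np.round(o['qd'],2))
c=bot.camera("scene"); d=bot.camera("side"); w=wrist()
for k,z in dict(saucepan=.008,stop_mid=.039,zone_far=.008,handle=.066).items():
    print(k,[[(round(a["score"],2),np.round(atz(x,a["point"],z)[:2],3).tolist()) for a in bot.landmark_of(k,x)[:1]] for x in (c,d,w)])
save("w4.png",np.hstack([cv2.resize(w["img"],(480,360)),cv2.resize(d["img"][150:240,220:330],(320,262)).repeat(1,0) if 0 else cv2.resize(d["img"][150:240,240:320],(320,360),interpolation=3)]))
E
```

```text
time: 25.15
ee_pos: [0.628, 0.0035, 0.037]
tcp_rot: [-176.5, 34.8, -92.8]
wrist_force: [-10.5, -0.4, 11.2]
opening: 0.0146
grasp_force: 60.8
[0.91 2.29 1.84] [1.28 6.53 7.99 0.98 0.07 1.61]
saucepan [[], [(0.75, [0.635, 0.076])], [(0.9, [0.635, 0.086])]]
stop_mid [[(0.95, [0.762, 0.107])], [(0.51, [0.742, 0.093])], [(0.8, [0.757, 0.102])]]
zone_far [[(0.84, [0.666, 0.084])], [(0.78, [0.68, 0.102])], []]
handle [[(0.4, [0.682, 0.215])], [(0.66, [0.63, -0.037])], [(0.58, [0.627, -0.021])]]
```

View pics/w4.png

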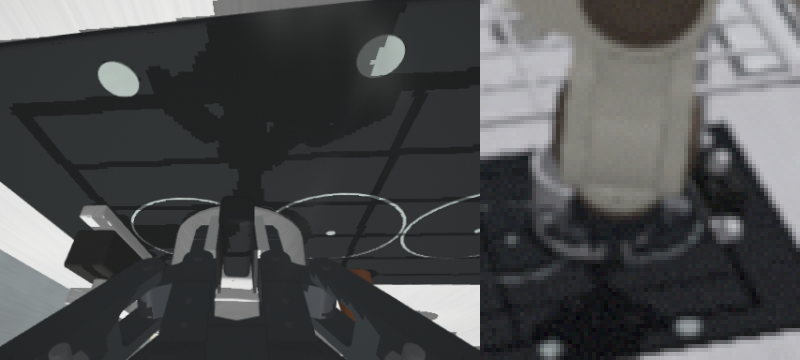

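Sliding works, but the hand is pressing down about 11 N. I'll ease it up 1 mm while advancing a safe 1 cm, then look at the buffer's setting.

```bash
python3 -m inch '[[0.1,0,0.05,0],[0.2,0,0.1,0],[0.4,0,0.1,0],[0.6,0,0.1,0],[0.8,0,0.1,0],[0.9,0,0.1,0],[1,0,0.1,0],[1,0,0.1,0]]'
python3 - <<'E'
from w import *
w=wrist(); im0=cv2.cvtColor(w["img"],cv2.COLOR_RGB2BGR)
M=np.array([.5525,.087,0]);a=np.radians(1.4);u=np.array([np.cos(a),np.sin(a),0]);l=np.array([-u[1],u[0],0]);S=M+.201*u
def boxp(o,dx,dy,z0,z1): return [o+sx*dx*l+sy*dy*u+np.array([0,0,z]) for z in(z0,z1) for sx,sy in((-1,-1),(1,-1),(1,1),(-1,1))]
allp=proj(w,boxp(S,.055,.03,.008,.06)); x0,y0=allp.min(0)-15;x1,y1=allp.max(0)+25;x0,y0=max(0,int(x0)),max(0,int(y0));x1,y1=int(x1),min(384,int(y1));print(x0,y0,x1,y1)
sc=4
def draw(im,P,col):
    q=((proj(w,P)-[x0,y0]+.5)*sc).round().astype(np.int32)
    for f in(q[:4],q[4:]): cv2.polylines(im,[f],True,col,1)
    for i in range(4): cv2.line(im,tuple(map(int,q[i])),tuple(map(int,q[i+4])),col,1)
base=cv2.resize(im0[y0:y1,x0:x1],None,fx=sc,fy=sc,interpolation=3); ov=base.copy()
draw(ov,boxp(S,.055,.011,.008,.020),(0,255,0)); draw(ov,boxp(S,.038,.018,.022,.056),(0,0,255))
out=np.hstack([base,ov]); print(out.shape); f=min(1,800/out.shape[1],600/out.shape[0]); cv2.imwrite("pics/buf.png",cv2.resize(out,None,fx=f,fy=f,interpolation=cv2.INTER_AREA))
E
```

```text
time: 26.9
ee_pos: [0.6376, 0.0033, 0.0375]
tcp_rot: [-176.5, 34.7, -92.8]
wrist_force: [-7.7, 0.8, 6.0]
opening: 0.0146
grasp_force: 60.1
32 201 211 349
(592, 1432, 3)
```

View pics/buf.png

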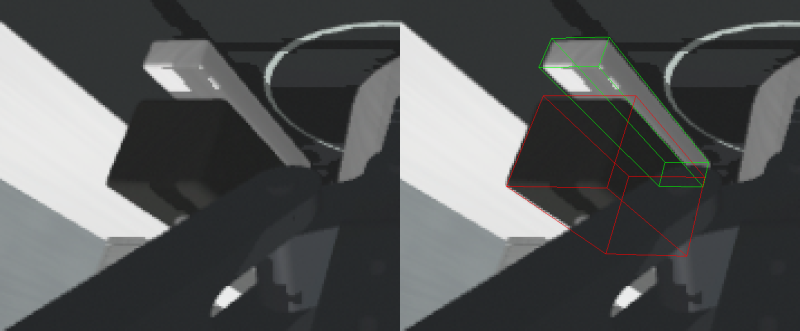

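The foot overlay registers well, and the buffer sits about 2 mm farther out than mid-setting. That puts first contact about 27 ± 4 mm ahead. I'll go 1.8 cm, easing the downward press, and then feel for it in small steps.

```bash
python3 -m inch '[[0.3,0,0.08,0],[0.6,0,0.08,0],[0.9,0.05,0.08,0],[1.2,0.05,0.08,0],[1.4,0.05,0.08,0],[1.6,0.05,0.08,0],[1.7,0.05,0.08,0],[1.8,0.05,0.08,0]]' ; python3 -m inch '[[0.05,0,0,0],[0.1,0,0,0],[0.15,0,0,0],[0.2,0,0,0],[0.25,0,0,0],[0.25,0,0,0],[0.25,0,0,0],[0.25,0,0,0]]'
```

```text
time: 27.95
ee_pos: [0.6575, 0.0028, 0.0388]
tcp_rot: [-176.2, 34.7, -92.7]
wrist_force: [-3.5, 0.8, -1.4]
opening: 0.0148
grasp_force: 58.5
time: 28.95
ee_pos: [0.6602, 0.0028, 0.0392]
tcp_rot: [-176.2, 34.7, -92.6]
wrist_force: [-2.7, -1.0, -2.0]
opening: 0.0148
grasp_force: 58.5
```

```bash
python3 -m inch '[[0.03,0,-0.03,0],[0.06,0,-0.03,0],[0.09,0,-0.03,0],[0.12,0,-0.03,0],[0.15,0,-0.03,0],[0.15,0,-0.03,0],[0.15,0,-0.03,0],[0.15,0,-0.03,0]]' | grep -E 'pos|wrist'; python3 -m inch '[[0.03,0,0,0],[0.06,0,0,0],[0.09,0,0,0],[0.12,0,0,0],[0.15,0,0,0],[0.15,0,0,0],[0.15,0,0,0],[0.15,0,0,0]]' | grep -E 'time|pos|wrist'
```

```text
ee_pos: [0.6616, 0.0029, 0.0388]
wrist_force: [-3.2, -0.3, -0.8]
time: 30.95
ee_pos: [0.6631, 0.0028, 0.0388]
wrist_force: [-2.9, 0.3, -1.3]
```

```bash
python3 -m inch '[[0.03,0,0,0],[0.06,0,0,0],[0.09,0,0,0],[0.12,0,0,0],[0.15,0,0,0],[0.15,0,0,0],[0.15,0,0,0],[0.15,0,0,0]]' | grep -E 'time|pos|wrist'
```

```text
time: 31.95
ee_pos: [0.6646, 0.0028, 0.0389]
wrist_force: [-3.9, 0.5, -1.6]
```

```bash
python3 -c "
from h import *
o=bot.get_obs(); print(np.round(o['torque'],2),np.round(o['wrist_force'],2),np.round(o['ee_pos'],4))"
```

```text
[-0.61  1.04  0.75] [-3.93  0.51 -1.63] [0.6646 0.0028 0.0389]
```

```bash
python3 -m inch '[[0.03,0,0,0],[0.06,0,0,0],[0.09,0,0,0],[0.12,0,0,0],[0.12,0,0,0],[0.12,0,0,0],[0.12,0,0,0],[0.12,0,0,0]]' | grep -E 'time|pos|wrist'; python3 -c "
from h import *
o=bot.get_obs(); print(np.round(o['torque'],2))"
```

```text
time: 32.95
ee_pos: [0.6658, 0.0028, 0.0388]
wrist_force: [-2.5, 0.1, -1.3]
[-0.63  1.16  0.67]
```

```bash
python3 -m inch '[[0.04,0,0,0],[0.08,0,0,0],[0.12,0,0,0],[0.15,0,0,0],[0.15,0,0,0],[0.15,0,0,0],[0.15,0,0,0],[0.15,0,0,0]]' | grep -E 'time|pos|wrist'; python3 -c "
from h import *
o=bot.get_obs(); print(np.round(o['torque'],2))"
```

```text
time: 33.95
ee_pos: [0.6673, 0.0029, 0.0388]
wrist_force: [-3.5, -0.3, -1.1]
[-0.68  1.02  0.66]
```

```bash
python3 -m inch '[[0.04,0,0,0],[0.08,0,0,0],[0.12,0,0,0],[0.15,0,0,0],[0.15,0,0,0],[0.15,0,0,0],[0.15,0,0,0],[0.15,0,0,0]]' | grep -E 'time|pos|wrist'; python3 -c "
from h import *
o=bot.get_obs(); print(np.round(o['torque'],2))"
```

```text
time: 34.95
ee_pos: [0.6688, 0.0028, 0.0388]
wrist_force: [-3.3, 0.1, -1.6]
[-0.62  1.09  0.63]
```

```bash
python3 -m inch '[[0.04,0,0,0],[0.08,0,0,0],[0.12,0,0,0],[0.16,0,0,0],[0.16,0,0,0],[0.16,0,0,0],[0.16,0,0,0],[0.16,0,0,0]]' | grep -E 'time|pos|wrist'; python3 -c "
from h import *
o=bot.get_obs(); print(np.round(o['torque'],2))"
```

```text
time: 35.95
ee_pos: [0.6704, 0.0028, 0.0388]
wrist_force: [-1.8, -0.4, -0.9]
[-0.62  1.05  0.66]
```

```bash
python3 -m inch '[[0.04,0,0,0],[0.08,0,0,0],[0.12,0,0,0],[0.16,0,0,0],[0.16,0,0,0],[0.16,0,0,0],[0.16,0,0,0],[0.16,0,0,0]]' | grep -E 'time|pos|wrist'; python3 -c "
from h import *
o=bot.get_obs(); print(np.round(o['torque'],2))
w=bot.camera('side'); s=bot.landmark_of('saucepan',w); print([(round(a['score'],2),atz(w,a['point'],.008).round(3)) for a in s[:1]])"
```

```text
time: 36.95
ee_pos: [0.672, 0.0028, 0.0388]
wrist_force: [-3.3, 0.5, -0.9]
[-0.61  1.02  0.64]
[(0.58, array([0.692, 0.097, 0.008]))]
```

```bash
python3 -m inch '[[0.04,0,0,0],[0.08,0,0,0],[0.12,0,0,0],[0.16,0,0,0],[0.16,0,0,0],[0.16,0,0,0],[0.16,0,0,0],[0.16,0,0,0]]' | grep -E 'time|pos|wrist'; python3 -c "
from h import *
o=bot.get_obs(); print(np.round(o['torque'],2))"
```

```text
time: 38.05
ee_pos: [0.6732, 0.0028, 0.0386]
wrist_force: [-5.5, -0.1, -0.2]
[-0.65  1.59  1.15]
```

Contact: the force rose by about 2.7 N and the yaw moment jumped by 0.5 Nm. I'll nudge 0.2 mm more and hold for a second.

```bash
python3 -m inch '[[0.02,0,0,0],[0.02,0,0,0],[0.02,0,0,0],[0.02,0,0,0],[0.02,0,0,0],[0.02,0,0,0],[0.02,0,0,0],[0.02,0,0,0]]' | grep -E 'time|pos|wrist'; python3 -c "
from h import *
o=bot.get_obs(); print(np.round(o['torque'],2))"
```

```text
time: 39.05
ee_pos: [0.6732, 0.0028, 0.0385]
wrist_force: [-6.6, -0.6, -1.3]
[-0.66  1.74  1.23]
```

```bash
python3 -m inch '[[0,0,0,0],[0,0,0,0],[0,0,0,0],[0,0,0,0],[0,0,0,0],[-0.1,-0.7,1,0],[-0.3,-1.7,2.5,0],[-0.4,-2.8,4.1,0]]' 5 | grep -vE 'rot|grasp'; python3 -m inch '[[-0.2,-1.1,1.6,0],[-0.4,-2.8,4.1,0],[-0.7,-4.5,6.6,0],[-1,-6.2,9,0],[-1.3,-8.5,12.3,0],[-1.5,-10,13,0],[-1.5,-12,13,0],[-1.5,-12,13,0]]' | grep -vE 'rot|grasp'
python3 - <<'E'
from w import *
w=wrist()
for k,z in dict(saucepan=.008,zone_far=.008,handle=.066,pan_stop=.008).items():
    print(k,[(round(a["score"],2),np.round(atz(w,a["point"],z)[:2],3).tolist()) for a in bot.landmark_of(k,w)[:1]])
overlay(w,.689,.0915,np.radians(81),"fin.png",(60,80,400,300),2)
E
```

```text
time: 40.05
ee_pos: [0.6697, -0.0258, 0.081]
wrist_force: [0.4, -0.2, 0.2]
opening: 0.05
time: 41.05
ee_pos: [0.6548, -0.1468, 0.21]
wrist_force: [0.4, 0.5, -0.1]
opening: 0.0501
saucepan [(0.72, [0.681, 0.083])]
zone_far []
handle []
pan_stop [(0.56, [0.752, 0.086])]
```

View pics/fin.png

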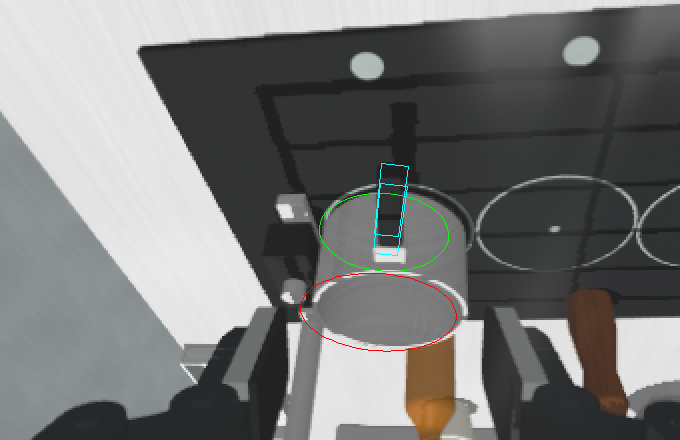

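The pan stands upright at the far ring, against the buffer at about (315,250), and its centre is within about 10 mm of the ring's. The oil and mill are standing and the hand is clear, so I'm handing in.

```bash
python3 -c "
from workcell import bot
print(bot.job_done())"
```

```text
the job is handed in; nothing more can be done
None
```

I slid the saucepan to the far ring and pressed it against the stop's buffer with an estimated 3–4 N for about a second. I then released it standing there, about 8 mm from the ring's centre by my estimate, and handed the job in at about 41 s; no verdict was returned.

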